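# Pack the box easel: clamp the canvas and shut the paint drawer

### The arm

A 6-joint arm with a two-finger parallel gripper is mounted at the origin on the work surface. World frame = base frame: x ahead of the robot, y to its left, z up, the work surface at z = 0. Lengths are in m, angles in rad, forces in N, time in s.
With the tool pointing down it reaches from about 0.4 to 0.925 m from the base axis. Payload 3.4 kg.
Tool frame: the origin (TCP) lies between the finger pads; the fingertips stand nose_length ahead of it and the grasp point (between the pads) lies 2 mm behind it (nose_length is the distance from the TCP to the fingertips, in m); z points along the fingers, y is the line along which they close (so a half turn about z gives the same grasp; the last joint's range is limited). The gripper opens to 85 mm and grips with 20 to 120 N. Pads are 22 mm wide; open, the fingers measure 114 mm over their backs; the gripper's body (76 mm by 85 mm) begins 54 mm behind the grasp point. The pads swing forward as they close: fully open they stand 13 mm farther back than shut.
Start: joints at [-1.383, 0.307, 1.506, -0, 1.328, -0.073], TCP at [0.148, -0.556, 0.248] pointing down, gripper open.
Joint ranges: [-3.12, 3.12], [-1.05, 2.28], [0.14, 2.33], [-1.42, 4.57], [0.1, 2.73], [-2.68, 2.68]. Speed limits (rad/s): [2.57, 2.57, 3.14, 3.14, 3.14, 3.14].

### API

Orientations are given as a 3x3 rotation matrix whose columns are the frame's x, y, z axes.
In Python, from plant import * gives the robot as it stands.
- The arm moves only by the tool carry_out, never from a script. Its argument "moves" is a list that holds one entry, the list of rows, each a list of 4 numbers: the shift along the tool's x, y, z in cm, then the turn about the tool's z in rad. A call has 1 to 8 rows; each row shifts and turns the commanded pose from where the row before left it, along the tool's axes as they then stand; what a row does not reach is not made up. A row lasts 1/8 s, in which the tool goes at most 62.5 mm and 10.7 degrees, less where a joint would pass 70% of its speed; a pose out of reach is approached as far as the arm can. A call is refused whole if a number of a shift passes 6.25 or a number of a turn 0.188, either way. A call with a gripper value outside its range is refused whole. "jaw" is the finger opening in cm, from 0 to 8.54, set as the call begins (left out, the last holds). The fingers move at their own pace and stop on an object; "newtons" is the grip in N (left out, the last holds). Time passes only in rows, so rows that do not move let the fingers close. It gives the time, the measured TCP pose, the force, the opening and the grip force at its end, in the units of the state.
- sense(): the state, without advancing time (a new reading comes with each control period).
- get_image(name): name is "side" or "top" or "wrist"; returns a dict with "pixels" (480x640x3 uint8, red, green, blue), "camera_matrix" (3x3 intrinsics, pixels), "distortion" ([k1, k2, p1, p2, k3] as OpenCV has them; the pictures are not rectified), "rvec" (rotation vector, rad) and "tvec" (3), from world to camera coordinates, as OpenCV has them. Camera axes: x right, y down, z forward; pixel columns grow to the right and rows downward; lengths in m; the calibration is good to about 2 mm. A picture is of the moment at which its call begins. There is no depth.
- job_done(): hands the job in; it is judged then, once.
The state is a dict: "time": time; "joints": joint angles; "joint_velocities": joint speeds; "joint_torque": joint torques, N m; "position": TCP position; "eef_rot": TCP orientation; "force": force on the tool from outside, world axes, zero at the start; "ft_torque": the same for the moment, N m; "grip_width": finger opening in m; "grasp_force": force on a finger pad.
Only numpy, scipy, OpenCV 4.12 (cv2) and the standard library are available. Lean on these libraries where they do the work, as an engineer would, in place of code of your own. Each camera call takes 0.05 s, during which the arm holds its last target. There are 200 camera calls.

### The job

Pack the box easel on the table so that it can be carried off. Slide the wooden jaw with the upright grip along the top until the black canvas block is pushed up against the end stop and stays clamped tight and square between the two after you let go, firmly but without crushing it, and push the open paint drawer fully home. Leave the jars, the paint bottle, the cup and the roll of tape where they are.

Things in the scene. Friction and masses are not known exactly. Their poses are not given: they have to be found in the camera images.
- easel: fixed wooden box, x 220, y 440, 110 mm high. Origin: centre of underside; -x is the drawer side, y along the track. On top, at the +y end, is the end stop: a bar, x from -55 to 95 mm, 30 mm wide, 31 mm high, brass screw head 14 mm higher, cork facing that gives 1 mm per 5 N. Screwed down at a place that varies and is not measured: its face to -y is between y = 90 and 150 mm
- jaw: sliding wooden jaw on the easel's top: a bar 150 mm long (x from -55 to 95 mm), 24 mm wide (y from -24 to 0), 31 mm high. Axes as the easel's; origin on its clamping face (looks to +y) at the height of the top, 110 mm, on easel x = 0. Slides along easel y from -165 to 35 mm; friction of about 6 N keeps it where it is left and holds the clamping force
- jaw_grip (a point): middle of the top of the jaw's upright grip, 79 mm above the easel's top; the grip is 60 mm (x) by 24 mm (y), stands on the bar (48 mm of it above the bar) and is flush with it on both sides
- canvas: the black painted canvas block to be clamped, 150 mm (x) by 120 mm (y) and 34 mm high, 0.2 kg, loose and a little askew on the easel's top between the jaw and the end stop; origin: centre of its underside; z up. The two 150 mm sides are clamped, its y axis then along the easel's y
- drawer (a joint): how far the paint drawer is pulled out, in m: 0 = fully home (front flush with the case), 0.12 = the end of its travel; it slides to easel -x with about 3 N of friction
- drawer_front (a point): middle of the top edge of the drawer's flat outer front face, at z = 92 mm; the front has no handle, is 336 mm wide (y), 78 mm high (z from 14 to 92 mm) and 12 mm thick; axes as the easel's, the face looks to -x
- paint_jar: small paint jar, 40 mm across, 60 mm tall, standing on the top of the easel at its front left corner; a bystander; origin: centre of its underside
- paper_cup: paper cup, 76 mm across, 90 mm tall, on the table; a bystander; origin: centre of its underside
- gesso_jar: large jar, 72 mm across, 85 mm tall, on the table; a bystander; origin: centre of its underside
- paint_bottle: paint bottle, 48 mm across, 130 mm tall, on the table; a bystander; origin: centre of its underside
- tape_roll: roll of paper tape lying flat, 100 mm across, 24 mm tall; a bystander; origin: centre of its underside
Mind the look-alikes: they are no part of the job. What is meant by the canvas is not pink, and is the smaller of those in its own colour.

How it is judged:
By the outcome, as a careful person would: the job done as asked, in the order asked, and still so for the second after the job is handed in, with the robot touching nothing.
It also fails if it takes over 51 s, if anything falls off the work surface, if the arm or the gripper's body presses on something with over 40 N, if the wrist force passes 120 N, or if a joint passes its speed limit or range.

## Working session

There is one attempt and no reset: what is moved stays moved. The work goes in short steps, Python scripts to look and compute and a tool call to move; the robot and the scene stay as the last step left them, time stands still between calls to the robot, and variables do not carry over. Pictures are saved under pics/ and viewed, at most 10 in all, crops included, and the job is handed in when it is done.

Besides the shell and the picture viewer there is one more tool, called after "Emit:" by a JSON object that holds its "fn" and its "kwargs". carry_out: Moves the arm, as the interface text tells. Its arguments: {"type":"object","properties":{"moves":{"type":"array"},"jaw":{"type":"number"},"newtons":{"type":"number"}},"required":["moves"]}

```bash
mkdir -p pics
cat > h.py <<'E'
from plant import *
import numpy as np, cv2
def snap(n,f):
    d=get_image(n); cv2.imwrite('pics/'+f,cv2.cvtColor(d['pixels'],cv2.COLOR_RGB2BGR)); np.savez('pics/'+f[:-4],**d); return d
def back(d,px,z):
    K,D=np.array(d['camera_matrix']),np.array(d['distortion']); R=cv2.Rodrigues(np.array(d['rvec']))[0]; t=np.array(d['tvec']).ravel()
    u=cv2.undistortPoints(np.array(px,float).reshape(-1,1,2),K,D).reshape(-1,2)
    c=-R.T@t; r=np.c_[u,np.ones(len(u))]@R
    return c+r*((np.broadcast_to(z,len(u))-c[2])/r[:,2])[:,None]
def proj(d,P):
    return cv2.projectPoints(np.array(P,float),np.array(d['rvec']),np.array(d['tvec']),np.array(d['camera_matrix']),np.array(d['distortion']))[0].reshape(-1,2)
E
python3 - <<'E'
from h import *
a=snap('top','top0.png'); b=snap('side','side0.png')
for d in(a,b):
    R=cv2.Rodrigues(np.array(d['rvec']))[0]; print(-R.T@np.array(d['tvec']).ravel(), R[2])
s=sense(); print({k:np.round(v,3) for k,v in s.items()})
import plant; print([n for n in dir(plant) if n[0]!='_'])
E
```

```text
[0.42295929 0.01844559 1.32669209] [ 0.09631514  0.00218726 -0.99534849]
[0.12843193 0.47841266 0.7292284 ] [ 0.48145926 -0.54269555 -0.68824307]
{'time': np.float64(0.1), 'joints': array([-1.383,  0.308,  1.508,  0.   ,  1.328, -0.074]), 'joint_velocities': array([ 0.001, -0.001, -0.002, -0.001,  0.001, -0.002]), 'joint_torque': array([ 0.0000e+00, -4.5853e+01, -2.5261e+01, -0.0000e+00,  6.0000e-03,
        0.0000e+00]), 'position': array([ 0.148, -0.555,  0.247]), 'eef_rot': array([[ 0.966,  0.258, -0.   ],
       [ 0.258, -0.966,  0.002],
       [ 0.   , -0.002, -1.   ]]), 'force': array([ 0.295, -0.399, -0.662]), 'ft_torque': array([-0.048, -0.012,  0.034]), 'grasp_force': np.float64(0.0), 'grip_width': np.float64(0.086)}
['PlanningError', 'get_image', 'job_done', 'nose_length', 'sense']
```

View pics/top0.png

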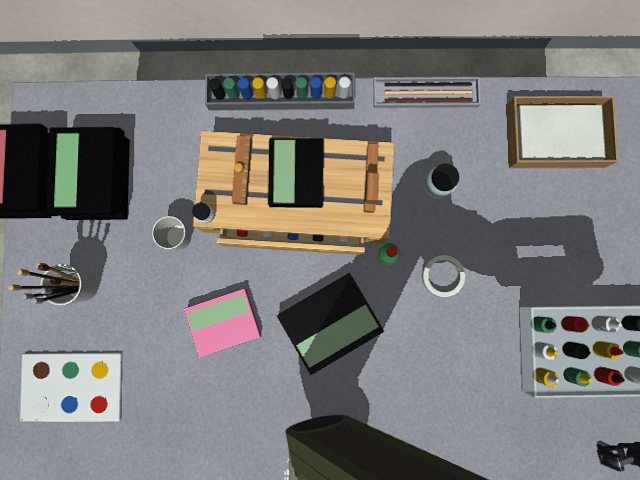

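View pics/side0.png

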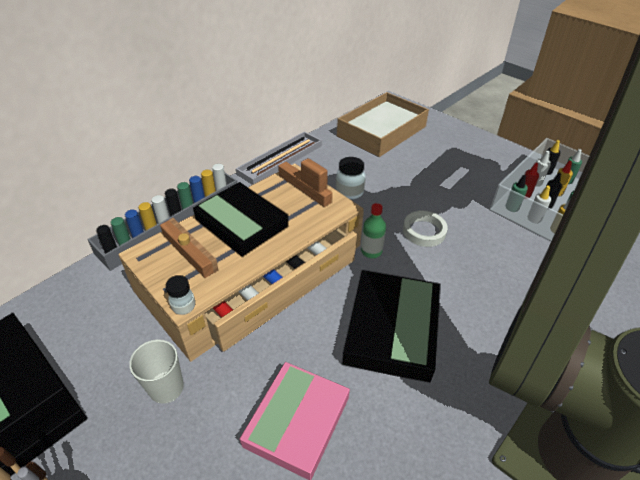

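The top view shows the easel (195–394, 131–250) and the end stop at the left (240,170). The canvas is at (297,172), the jaw with its grip at (372,177), and the open drawer front runs along row ~245. The paint jar is at (203,211) and the bottle at (389,253).

Run:
```python
import cv2
a=cv2.imread('pics/top0.png')[115:270,185:415]
cv2.imwrite('pics/c1.png',cv2.resize(a,None,fx=3.47,fy=3.47,interpolation=cv2.INTER_CUBIC))
a=cv2.imread('pics/side0.png')[150:360,115:375]
cv2.imwrite('pics/c2.png',cv2.resize(a,None,fx=2.8,fy=2.8,interpolation=cv2.INTER_CUBIC))
```

```text
(no output)
```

View pics/c1.png

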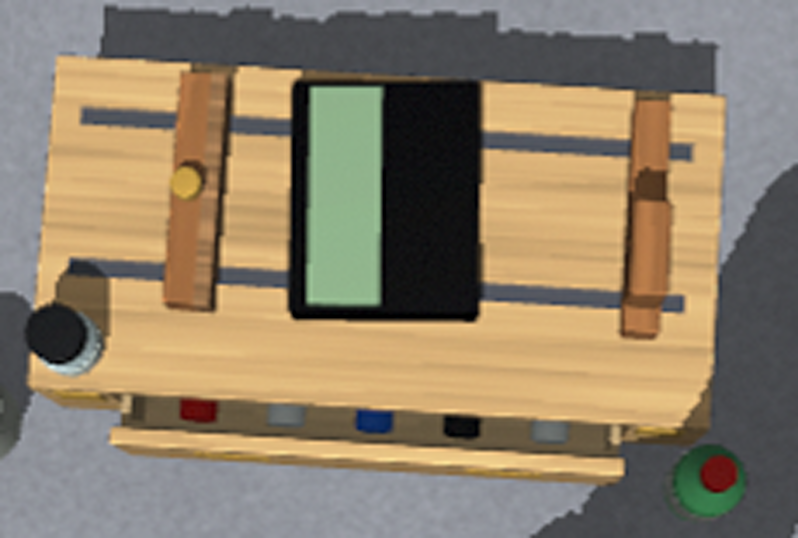

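View pics/c2.png

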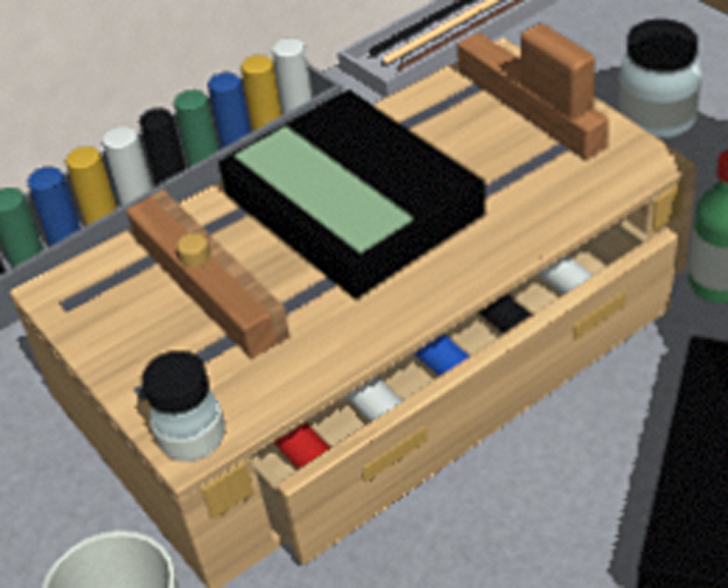

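The crops show the easel top corners at (57,55), (725,97) and (30,388), the grip top at about (651,248), and the drawer front's top edge from (112,432) to (623,465). In the side crop, the easel top's front left corner is near (180,490).

```bash
cat > fit.py <<'E'
from h import *
from scipy.optimize import least_squares
L=lambda f:dict(np.load('pics/'+f+'.npz'))
A,B=L('top0'),L('side0')
ta=lambda *p:np.array(p,float)/3.47+[185,115]-.35
sb=lambda *p:np.array(p,float)/2.8+[115,150]-.35
# easel top corners
obs=[(A,ta(57,55),(.11,.22)),(A,ta(725,97),(.11,-.22)),(A,ta(30,388),(-.11,.22)),
     (B,sb(12,294),(.11,.22)),(B,sb(182,490),(-.11,.22))]
def f(p):
    c,s=np.cos(p[2]),np.sin(p[2]); r=[]
    for d,px,(x,y) in obs: r+=list(proj(d,[[p[0]+c*x-s*y,p[1]+s*x+c*y,.11]])[0]-px)
    return r
s=least_squares(f,[.65,.05,0]); p=s.x; print('easel',p,np.round(s.fun,1))
c,sn=np.cos(p[2]),np.sin(p[2])
R2=np.array([[c,-sn],[sn,c]])
def E(d,px,z): return (back(d,px,z)[:,:2]-p[:2])@R2*1000
if __name__=='__main__':
    pr=lambda n,d,q,z:print(n,np.round(E(d,q,z),1).tolist())
    pr('canvas top',A,[ta(293,80),ta(481,80),ta(290,319),ta(478,321)],.144)
    pr('canvas side',B,[sb(222,158),sb(348,91),sb(486,183),sb(358,272)],.144)
    pr('stop top',A,[ta(180,71),ta(217,71),ta(165,305),ta(209,308)],.141)
    pr('stop side',B,[sb(128,208),sb(162,192),sb(287,318),sb(250,340)],.141)
    pr('jaw top',A,[ta(636,97),ta(669,99),ta(625,303),ta(662,305)],.141)
    pr('jaw side',B,[sb(458,40),sb(480,34),sb(607,120),sb(582,134)],.141)
    pr('grip side',B,[sb(520,37),sb(540,26),sb(594,58),sb(577,68)],.189)
    pr('grip top',A,[ta(634,202),ta(669,202),ta(630,295),ta(667,295)],.189)
    pr('drawer',A,[ta(110,441),ta(624,476)],.092)
    pr('drawer side',B,[sb(297,489),sb(674,238)],.092)
    pr('jar',B,[sb(180,440)],.11); pr('jar top',A,[ta(57,333)],.17)
    print('bottle',back(A,[ta(718,473)],.13)); print('stop world',R2@np.array([0,.11])+p[:2])
E
python3 fit.py; python3 -c "from plant import *;print(nose_length)"
```

```text
easel [ 0.68045428  0.08159809 -0.06873605] [ 0.   0.4  1.1 -0.8 -0.2  0.3 -0.1 -0.9 -0.4  1.2]
canvas top [[93.0, 60.5], [99.9, -58.7], [-60.3, 51.7], [-54.7, -66.0]]
canvas side [[94.4, 56.9], [97.8, -54.8], [-51.7, -63.2], [-62.6, 53.4]]
stop top [[95.6, 133.2], [97.0, 109.6], [-55.5, 131.2], [-55.8, 103.4]]
stop side [[95.9, 131.4], [94.6, 105.7], [-62.9, 108.5], [-63.0, 135.8]]
jaw top [[95.5, -157.6], [95.5, -178.6], [-37.3, -157.5], [-37.2, -180.7]]
jaw side [[97.2, -160.4], [91.8, -178.6], [-55.0, -176.5], [-54.5, -151.6]]
grip side [[14.7, -153.9], [15.5, -174.2], [-40.3, -175.8], [-41.0, -158.5]]
grip top [[16.2, -156.6], [17.5, -177.8], [-41.0, -157.1], [-39.6, -179.4]]
drawer [[-138.8, 169.0], [-141.9, -165.9]]
drawer side [[-140.4, 162.6], [-141.6, -161.4]]
jar [[-75.9, 200.0]]
jar top [[-81.6, 191.0]]
bottle [[ 0.52561449 -0.13041625  0.13      ]]
stop world [0.68800929 0.19133834]
0.017
```

Emit:
{"fn": "carry_out", "kwargs": {"moves": [[[0, 0, 0, 0.165], [0, 0, 0, 0.165], [3.4, -3.6, 0, 0], [3.4, -3.6, 0, 0], [3.4, -3.6, 0, 0], [3.4, -3.6, 0, 0], [3.4, -3.6, 0, 0], [3.4, -3.6, 0, 0]]], "jaw": 8.5}}

```text
time: 1.1
position: [0.3675, -0.3528, 0.248]
eef_rot: [[0.998, -0.069, -0.0], [-0.069, -0.998, 0.0], [-0.0, -0.0, -1.0]]
force: [1.1, -1.1, 0.4]
grip_width: 0.0847
grasp_force: 0.0
```

Emit:
{"fn": "carry_out", "kwargs": {"moves": [[[3.4, -3.6, 0, 0], [3.4, -3.6, 0, 0], [3.4, -3.6, 0, 0], [3.4, -3.6, 0, 0], [3.4, -3.6, 0, 0], [3.4, -3.6, 0, 0], [0, 0, 0, 0], [0, 0, 0, 0]]]}}

```text
time: 2.1
position: [0.5845, -0.1526, 0.2476]
eef_rot: [[0.998, -0.068, -0.002], [-0.068, -0.998, -0.0], [-0.002, 0.0, -1.0]]
force: [-0.9, -0.5, -0.2]
grip_width: 0.0849
grasp_force: 0.0
```

```bash
cat > w.py <<'E'
from fit import *
def tool():
    s=sense(); q=np.array(s['position']); R=np.array(s['eef_rot'])
    print('t',s['time'],'easel mm',np.round((q[:2]-p[:2])@R2*1000,1),'z',np.round(q[2]*1000,1),'yaw err',round(float(np.arctan2(R[1,0],R[0,0])-p[2]),4),'F easel',np.round(np.array(s['force'])[:2]@R2,1),np.round(s['force'][2],1),'w',np.round(s['grip_width'],4),'g',np.round(s['grasp_force'],1))
E
python3 -c "
from w import *
tool(); snap('wrist','w1.png')"
```

```text
easel [ 0.68045428  0.08159809 -0.06873605] [ 0.   0.4  1.1 -0.8 -0.2  0.3 -0.1 -0.9 -0.4  1.2]
t 2.1 easel mm [ -79.6 -240.3] z 247.6 yaw err 0.0005 F easel [-0.9 -0.5] -0.2 w 0.0849 g 0.0
```

View pics/w1.png

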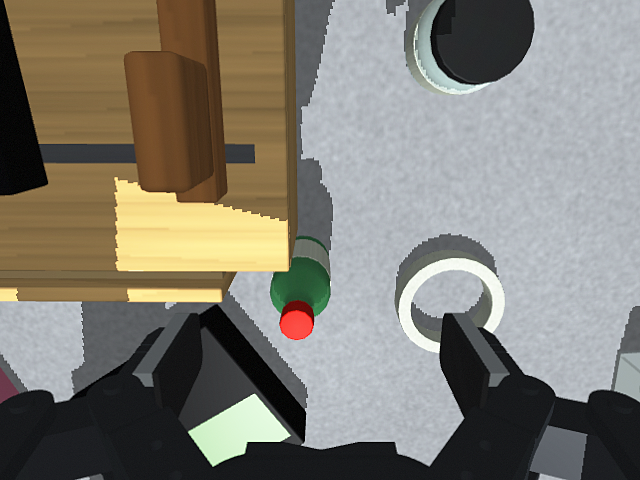

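The wrist view shows the grip's top face spanning about (125,53)–(192,190), the easel's front right corner at (290,270), and the drawer front's right end at (221,302).

```bash
python3 -c "
from w import *
d=L('w1')
for n,q,z in [('grip',[[125,53],[178,53],[142,190],[190,190]],.189),('corner',[[290,270]],.11),('drawer',[[222,290],[222,302]],.092),('canvas',[[47,184]],.144)]: print(n,np.round(E(d,q,z),1).tolist())
"
```

```text
easel [ 0.68045428  0.08159809 -0.06873605] [ 0.   0.4  1.1 -0.8 -0.2  0.3 -0.1 -0.9 -0.4  1.2]
grip [[18.9, -159.5], [18.8, -181.3], [-38.0, -159.2], [-38.0, -180.9]]
corner [[-108.5, -218.9]]
drawer [[-131.7, -166.6], [-141.5, -165.9]]
canvas [[-43.2, -86.6]]
```

Emit:
{"fn": "carry_out", "kwargs": {"moves": [[[3.5, -3.55, 0, 0], [3.5, -3.55, 0, 0], [0, 0, 0, 0], [0, 0, 2.6, 0], [0, 0, 2.6, 0], [0, 0, 2.5, 0], [0, 0, 0, 0], [0, 0, 0, 0]]]}}

```text
time: 3.15
position: [0.6597, -0.088, 0.1723]
eef_rot: [[0.998, -0.07, 0.001], [-0.07, -0.998, -0.0], [0.001, 0.0, -1.0]]
force: [0.0, -0.2, 0.9]
grip_width: 0.085
grasp_force: 0.0
```

Emit:
{"fn": "carry_out", "kwargs": {"moves": [[[0, 0, 0, 0], [0, 0, 0, 0], [0, 0, 0, 0], [0, 0, 0, 0], [0, 0, 0, 0], [0, 0, 0, 0], [0, 0, 0, 0], [0, 0, 0, 0]]], "jaw": 0, "newtons": 50}}

```text
time: 4.15
position: [0.6601, -0.0867, 0.1719]
eef_rot: [[0.998, -0.069, 0.001], [-0.069, -0.998, 0.0], [0.001, -0.0, -1.0]]
force: [-0.4, 1.0, 5.2]
grip_width: 0.0236
grasp_force: 50.7
```

```bash
python3 -c "
from w import *
tool()"
```

```text
easel [ 0.68045428  0.08159809 -0.06873605] [ 0.   0.4  1.1 -0.8 -0.2  0.3 -0.1 -0.9 -0.4  1.2]
t 4.15 easel mm [  -8.8 -169.3] z 171.9 yaw err -0.0005 F easel [-0.5  1. ] 5.2 w 0.0236 g 50.7
```

Emit:
{"fn": "carry_out", "kwargs": {"moves": [[[0, -1, 0, 0], [0, -1, 0, 0], [0, -1, 0, 0], [0, -1, 0, 0], [0, -1, 0, 0], [0, -1, 0, 0], [0, -1, 0, 0], [0, -1, 0, 0]]]}}

```text
time: 5.15
position: [0.6656, -0.0099, 0.1719]
eef_rot: [[0.998, -0.07, 0.001], [-0.07, -0.998, -0.005], [0.001, 0.005, -1.0]]
force: [-1.4, -8.7, 6.0]
grip_width: 0.0235
grasp_force: 50.6
```

Emit:
{"fn": "carry_out", "kwargs": {"moves": [[[0, -0.6, 0, 0], [0, -0.6, 0, 0], [0, -0.6, 0, 0], [0, -0.6, 0, 0], [0, -0.6, 0, 0], [0, -0.6, 0, 0], [0, -0.6, 0, 0], [0, -0.6, 0, 0]]]}}

```text
time: 6.15
position: [0.669, 0.0379, 0.1719]
eef_rot: [[0.998, -0.07, 0.001], [-0.07, -0.998, -0.005], [0.001, 0.005, -1.0]]
force: [-1.1, -8.4, 5.8]
grip_width: 0.0233
grasp_force: 50.7
```

```bash
python3 -c "
from w import *
tool(); snap('top','top1.png'); a=cv2.imread('pics/top1.png')[115:270,185:415]
cv2.imwrite('pics/c3.png',cv2.resize(a,None,fx=3.47,fy=3.47,interpolation=cv2.INTER_CUBIC))"
```

```text
easel [ 0.68045428  0.08159809 -0.06873605] [ 0.   0.4  1.1 -0.8 -0.2  0.3 -0.1 -0.9 -0.4  1.2]
t 6.15 easel mm [ -8.4 -44.4] z 171.9 yaw err -0.0011 F easel [-0.6 -8.5] 5.8 w 0.0233 g 50.7
```

View pics/c3.png

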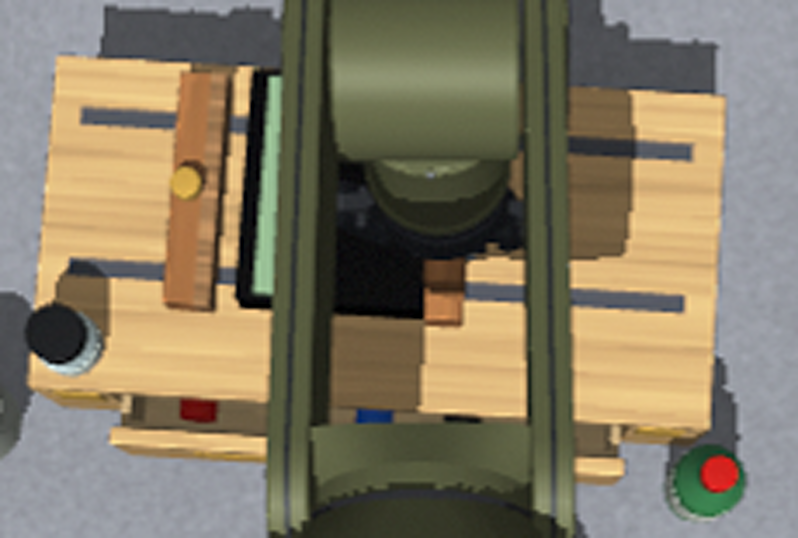

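The canvas is in contact with the jaw and nearly square, with its left edge at (245,190). The gap to the stop face at (222,190) is roughly 16–20 mm.

Emit:
{"fn": "carry_out", "kwargs": {"moves": [[[0, -0.3, 0, 0], [0, -0.3, 0, 0], [0, -0.3, 0, 0], [0, -0.3, 0, 0], [0, 0, 0, 0]]]}}

```text
time: 6.82
position: [0.6699, 0.0505, 0.1719]
eef_rot: [[0.998, -0.07, 0.001], [-0.07, -0.998, -0.003], [0.001, 0.003, -1.0]]
force: [-0.7, -5.9, 4.9]
grip_width: 0.0236
grasp_force: 50.8
```

Emit:
{"fn": "carry_out", "kwargs": {"moves": [[[0, -0.1, 0, 0], [0, -0.1, 0, 0], [0, -0.1, 0, 0]]]}}

```text
time: 7.2
position: [0.6701, 0.0532, 0.1719]
eef_rot: [[0.998, -0.07, 0.001], [-0.07, -0.998, -0.004], [0.001, 0.004, -1.0]]
force: [-1.3, -7.2, 4.7]
grip_width: 0.0235
grasp_force: 50.7
```

Emit:
{"fn": "carry_out", "kwargs": {"moves": [[[0, -0.1, 0, 0], [0, -0.1, 0, 0]]]}}

```text
time: 7.45
position: [0.6702, 0.0542, 0.1719]
eef_rot: [[0.998, -0.07, 0.001], [-0.07, -0.998, -0.006], [0.001, 0.005, -1.0]]
force: [-1.1, -10.8, 5.3]
grip_width: 0.0235
grasp_force: 50.7
```

Emit:
{"fn": "carry_out", "kwargs": {"moves": [[[0, -0.1, 0, 0], [0, -0.1, 0, 0]]]}}

```text
time: 7.7
position: [0.6702, 0.0549, 0.1719]
eef_rot: [[0.998, -0.07, 0.0], [-0.07, -0.998, -0.007], [0.001, 0.007, -1.0]]
force: [-2.0, -14.0, 5.8]
grip_width: 0.0232
grasp_force: 50.6
```

Emit:
{"fn": "carry_out", "kwargs": {"moves": [[[0, -0.1, 0, 0], [0, -0.1, 0, 0], [0, -0.1, 0, 0]]]}}

```text
time: 8.07
position: [0.6703, 0.0559, 0.1719]
eef_rot: [[0.998, -0.07, -0.0], [-0.07, -0.997, -0.01], [0.001, 0.01, -1.0]]
force: [-1.5, -18.8, 7.7]
grip_width: 0.0233
grasp_force: 50.8
```

Emit:
{"fn": "carry_out", "kwargs": {"moves": [[[0, 0, 0, 0], [0, 0, 0, 0]]]}}

```text
time: 8.32
position: [0.6703, 0.0559, 0.1719]
eef_rot: [[0.998, -0.071, -0.0], [-0.071, -0.997, -0.01], [0.001, 0.01, -1.0]]
force: [-2.0, -18.7, 5.4]
grip_width: 0.0234
grasp_force: 50.8
```

Emit:
{"fn": "carry_out", "kwargs": {"moves": [[[0, 0, 0, 0], [0, 0, 0, 0], [0, 0, 0, 0], [0, 0, 0, 0], [0, 0, 0, 0], [0, 0, 0, 0]]], "jaw": 6}}

```text
time: 9.07
position: [0.6702, 0.063, 0.1713]
eef_rot: [[0.998, -0.069, -0.0], [-0.069, -0.998, 0.0], [-0.0, -0.0, -1.0]]
force: [0.0, 0.5, -0.5]
grip_width: 0.06
grasp_force: 0.0
```

Emit:
{"fn": "carry_out", "kwargs": {"moves": [[[0, 0, -2, 0], [0, 0, -3, 0], [0, 0, -3, 0], [-4, 0, 0, 0], [-5, 0, 0, 0], [-5, 0, 0, 0], [-5, 0, 0, 0], [0, 0, 0, 0]]]}}

```text
time: 10.07
position: [0.4759, 0.0761, 0.2512]
eef_rot: [[0.998, -0.068, -0.003], [-0.068, -0.998, -0.0], [-0.003, 0.0, -1.0]]
force: [-0.3, 0.2, 0.8]
grip_width: 0.0599
grasp_force: 0.0
```

```bash
python3 -c "
from w import *
tool(); snap('top','top2.png'); a=cv2.imread('pics/top2.png')[115:270,185:415]
cv2.imwrite('pics/c4.png',cv2.resize(a,None,fx=3.47,fy=3.47,interpolation=cv2.INTER_CUBIC))
snap('side','side2.png')"
```

```text
easel [ 0.68045428  0.08159809 -0.06873605] [ 0.   0.4  1.1 -0.8 -0.2  0.3 -0.1 -0.9 -0.4  1.2]
t 10.075 easel mm [-203.7  -19.5] z 251.2 yaw err 0.0004 F easel [-0.3  0.2] 0.8 w 0.0599 g 0.0
```

View pics/side2.png

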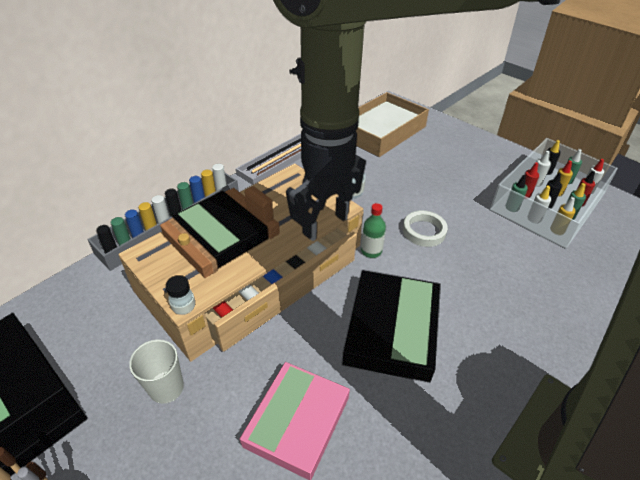

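The side view shows the canvas clamped between the stop and jaw, with the grip at (262,215). The drawer is still open along its front edge, (215,345)–(355,262).

Emit:
{"fn": "carry_out", "kwargs": {"moves": [[[2, -1, 0, 0], [1.9, -1, 0, 0], [0, 0, 0, 0], [0, 0, 0, 0], [0, 0, 4, 0], [0, 0, 4, 0], [0, 0, 4, 0], [0, 0, 0, 0]]], "jaw": 0}}

```text
time: 11.18
position: [0.5178, 0.0926, 0.1288]
eef_rot: [[0.998, -0.069, -0.008], [-0.069, -0.998, -0.001], [-0.008, 0.001, -1.0]]
force: [0.4, 0.7, 0.4]
grip_width: 0.0001
grasp_force: 0.0
```

Emit:
{"fn": "carry_out", "kwargs": {"moves": [[[0, 0, 1.5, 0], [0, 0, 1.6, 0], [0, 0, 1.5, 0], [0, 0, 0, 0], [0.4, 0, 0, 0], [0.4, 0, 0, 0], [0.4, 0, 0, 0], [0, 0, 0, 0]]]}}

```text
time: 12.18
position: [0.5332, 0.0924, 0.0855]
eef_rot: [[0.998, -0.069, 0.0], [-0.069, -0.998, 0.0], [0.0, -0.0, -1.0]]
force: [-1.7, 0.0, 0.8]
grip_width: -0.0002
grasp_force: 0.8
```

```bash
python3 -c "
from w import *
tool()"
```

```text
easel [ 0.68045428  0.08159809 -0.06873605] [ 0.   0.4  1.1 -0.8 -0.2  0.3 -0.1 -0.9 -0.4  1.2]
t 12.175 easel mm [-147.6    0.6] z 85.5 yaw err -0.0005 F easel [-1.6 -0.1] 0.8 w -0.0002 g 0.8
```

Emit:
{"fn": "carry_out", "kwargs": {"moves": [[[0.4, 0, 0, 0], [0.4, 0, 0, 0], [0.4, 0, 0, 0], [0.4, 0, 0, 0], [0.4, 0, 0, 0], [0.2, 0, 0, 0], [0, 0, 0, 0]]]}}

```text
time: 13.05
position: [0.5556, 0.0908, 0.0853]
eef_rot: [[0.998, -0.069, 0.001], [-0.069, -0.998, -0.0], [0.001, 0.0, -1.0]]
force: [-2.0, -1.4, -0.2]
grip_width: -0.0002
grasp_force: 0.6
```

Emit:
{"fn": "carry_out", "kwargs": {"moves": [[[0.2, 0, 0, 0], [0.2, 0, 0, 0], [0, 0, 0, 0]]]}}

```text
time: 13.42
position: [0.5585, 0.0906, 0.0852]
eef_rot: [[0.998, -0.069, -0.001], [-0.069, -0.998, -0.0], [-0.001, 0.0, -1.0]]
force: [-3.0, -0.6, 1.6]
grip_width: 0.0001
grasp_force: 1.2
```

Emit:
{"fn": "carry_out", "kwargs": {"moves": [[[0.2, 0, 0, 0], [0.2, 0, 0, 0], [0, 0, 0, 0]]]}}

```text
time: 13.8
position: [0.5593, 0.0905, 0.0852]
eef_rot: [[0.998, -0.069, -0.007], [-0.069, -0.998, 0.0], [-0.007, 0.0, -1.0]]
force: [-10.7, 0.1, 8.6]
grip_width: 0.0
grasp_force: 0.0
```

Emit:
{"fn": "carry_out", "kwargs": {"moves": [[[0.2, 0, 0, 0], [0.2, 0, 0, 0], [0, 0, 0, 0]]]}}

```text
time: 14.18
position: [0.5592, 0.0905, 0.085]
eef_rot: [[0.997, -0.069, -0.014], [-0.069, -0.998, 0.0], [-0.014, 0.001, -1.0]]
force: [-18.5, 1.7, 14.9]
grip_width: -0.0001
grasp_force: 0.0
```

Emit:
{"fn": "carry_out", "kwargs": {"moves": [[[-1, 0, 0, 0], [-3, 0, 0, 0], [0, 0, -4, 0], [0, 0, -5, 0], [0, 0, -5, 0], [-5, 5, 0, 0], [-3, 5, 0, 0], [0, 5, 0, 0]]]}}

```text
time: 15.18
position: [0.4421, -0.0467, 0.226]
eef_rot: [[0.998, -0.068, 0.003], [-0.068, -0.998, -0.001], [0.003, 0.0, -1.0]]
force: [1.4, -0.5, -0.3]
grip_width: 0.0001
grasp_force: 0.0
```

Emit:
{"fn": "carry_out", "kwargs": {"moves": [[[0, 5, 0, 0], [0, 5, 0, 0], [0, 5, 0, 0], [0, 5, 0, 0], [0, 0, 0, 0], [0, 0, 0, 0]]]}}

```text
time: 15.92
position: [0.4298, -0.2458, 0.2254]
eef_rot: [[0.998, -0.07, 0.001], [-0.07, -0.998, -0.0], [0.002, 0.0, -1.0]]
force: [0.2, -0.3, -0.2]
grip_width: -0.0001
grasp_force: 0.0
```

```bash
python3 -c "
from w import *
tool(); snap('top','top3.png'); a=cv2.imread('pics/top3.png')[115:270,165:415]
cv2.imwrite('pics/c5.png',cv2.resize(a,None,fx=3.2,fy=3.2,interpolation=cv2.INTER_CUBIC))"
```

```text
easel [ 0.68045428  0.08159809 -0.06873605] [ 0.   0.4  1.1 -0.8 -0.2  0.3 -0.1 -0.9 -0.4  1.2]
t 15.925 easel mm [-227.6 -343.9] z 225.4 yaw err -0.0015 F easel [ 0.2 -0.2] -0.2 w -0.0001 g 0.0
```

View pics/c5.png

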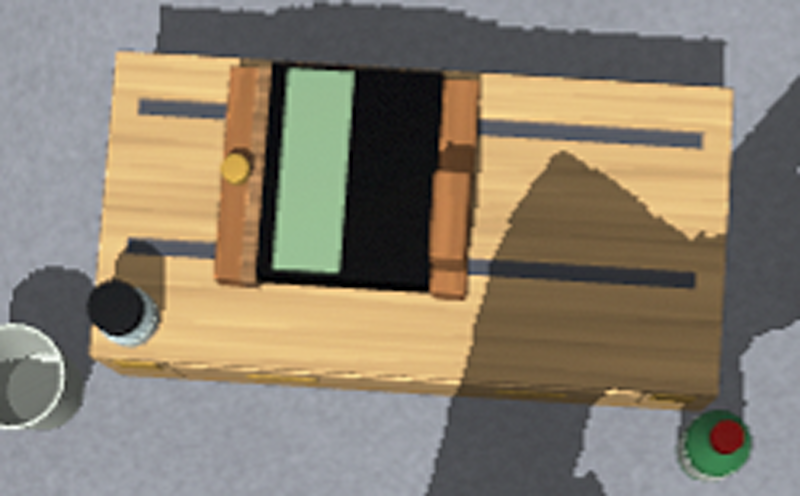

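The canvas is square and tight between the stop (about column 265) and the jaw (about column 440). The drawer is flush, and the jar, cup and bottle are where they were.

```bash
python3 -c "
from plant import *
print(job_done())"
```

```text
the job is handed in; nothing more can be done
None
```

The job is handed in: the canvas is clamped square against the end stop (about 19 N push before release), the drawer is fully home, and nothing else was touched, at about 16 s of the 51 s allowed.

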